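# Make up the water-sampling kit and the silver-nitrate standardising kit

### The arm

A 6-joint arm with a two-finger parallel gripper is mounted at the origin on a cart in front of the work surface, level with it; the furniture and walls round the work are solid. World frame = base frame: x ahead of the robot, y to its left, z up, the work surface at z = 0. Lengths are in m, angles in rad, forces in N, time in s.
With the tool pointing down it reaches from about 0.25 to 0.725 m from the base axis. Payload 4 kg.
Tool frame: the origin (TCP) lies at the very end of the fingers, on their centre line; the grasp point (between the pads) lies 19 mm behind it; z points along the fingers, y is the line along which they close (so a half turn about z gives the same grasp; the last joint's range is limited). The gripper opens to 85 mm and grips with 20 to 120 N. Pads are 22 mm wide; open, the fingers measure 114 mm over their backs; the gripper's body (76 mm by 85 mm) begins 54 mm behind the grasp point. The pads swing forward as they close: fully open they stand 13 mm farther back than shut.
Start: joints at [-1.156, 0.241, 0.005, 1.335, 0, 1.571], TCP at [0.202, -0.458, 0.207] pointing down, gripper open.
Joint ranges: [-2.72, 2.72], [-1.05, 1.87], [-1.09, 1.28], [-1.99, 2.15], [-1.42, 1.44], [-3.14, 3.14]. Speed limits (rad/s): [2.79, 2.79, 3.14, 3.14, 3.14, 3.14].

### API

Orientations are given as a unit quaternion [x, y, z, w].
In Python, from workcell import telemetry, vision, workorder gives the robot as it stands.
- The arm moves only by the shell command python3 -m inch 'ROWS'. ROWS is JSON, a list of rows, each a list of 3 entries, a list of its own where there are three numbers: the turn, a rotation vector about the tool's x, y, z scaled (see below), then the shift along the tool's x, y, z scaled (see below), then the closure, from -1 (fully open) to 1 (shut). A call has 1 to 10 rows; each row shifts and turns the commanded pose from where the row before left it, along the tool's axes as they then stand; what a row does not reach is not made up. The controller multiplies each number of a shift by 0.3 m and each number of a turn by 360 degrees. A row lasts 1/12 s, in which the tool goes at most 41.7 mm and 7.16 degrees, less where a joint would pass 70% of its speed; a pose out of reach is approached as far as the arm can. A call with a number of a shift or a turn outside -1 to 1 is refused whole. A call with a gripper value outside its range is refused whole. The fingers move at their own pace and stop on an object; the grip force is fixed at half the most. Time passes only in rows, so rows that do not move let the fingers close. It gives the time, the measured TCP pose, the force, the opening and the grip force at its end, in the units of the state.
- telemetry.get_obs(): the state, without advancing time (a new reading comes with each control period).
- vision.camera(name): name is "side" or "top"; returns a dict with "img" (480x640x3 uint8, red, green, blue), "fov_y" (degrees; the focal length in pixels is half the picture's height over the tangent of half this angle, whatever the lens; pixels are square), "cx", "cy" (the principal point, pixels), "pose" (4x4, takes a point from camera to world coordinates). Camera axes: x right, y up, looking along -z (the intrinsics and any distortion apply to the point x, -y, -z); pixel columns grow to the right and rows downward; lengths in m; the calibration is good to about 2 mm. A picture is of the moment at which its call begins. There is no depth.
- workorder.job_done(): hands the job in; it is judged then, once.
The state is a dict: "clock": time; "joint_pos": joint angles; "joint_vel": joint speeds; "tau": joint torques, N m; "eef_pos": TCP position; "tool_rot": TCP orientation; "ft_force": force on the tool from outside, world axes, zero at the start; "ft_torque": the same for the moment, N m; "grip_width": finger opening in m; "grasp_force": force on a finger pad.
Only numpy, scipy, OpenCV 4.12 (cv2) and the standard library are available. Lean on these libraries where they do the work, as an engineer would, in place of code of your own. Each camera call takes 0.05 s, during which the arm holds its last target. There are 200 camera calls.

### The job

Make up two kits from the stock on the bench: the blue tray is the water-sampling kit and gets the clear blue-capped bottle and the petri dish; the yellow tray is the silver-nitrate standardising kit and gets the amber bottle with the black cap, the vial of tan salt and the 100 g calibration weight that checks the balance. Stand each thing upright and fully down in a pocket of its own size, and leave the glass beaker and the film roll standing where they are.

Things in the scene. Friction and masses are not known exactly. Their poses are not given: they have to be found in the camera images.
- tray_blue: fixed blue tray, black foam top, blue pocket floors, 210 (y) x 90 (x) mm plus grip loops. Origin: centre of underside, z up. Foam and rim 26 mm high. Round pockets at tray (x, y) mm, alike in both trays: bottle 66 wide at (0, -64); dish 70 wide at (0, +22); two small ones 32 wide at (-21, +81) and (+21, +81). Floor height over the bench: dish 21 mm (5 deep), others 4 mm (22 deep).
- tray_yellow: fixed yellow tray, black foam top, yellow pocket floors, 210 (y) x 90 (x) mm plus grip loops. Origin: centre of underside, z up. Foam and rim 26 mm high. Round pockets at tray (x, y) mm, alike in both trays: bottle 66 wide at (0, -64); dish 70 wide at (0, +22); two small ones 32 wide at (-21, +81) and (+21, +81). Floor height over the bench: dish 21 mm (5 deep), others 4 mm (22 deep).
- bottle_blue: small clear glass bottle with a blue screw cap: 102 mm tall, body 56 mm in diameter, cap 52 mm in diameter from 78 to 102 mm above the underside; 130 to 210 g. Grip the cap or the body. It stands somewhere on the bench between the two trays. Origin: centre of its underside, z up.
- bottle_brown: small amber (brown) bottle with a black screw cap: 102 mm tall, body 56 mm in diameter, cap 52 mm in diameter from 78 to 102 mm above the underside; 130 to 210 g. Grip the cap or the body. It stands somewhere on the bench between the two trays. Origin: centre of its underside, z up.
- dish: flat white translucent petri dish, lid on (one piece), 60 mm in diameter, 16 mm high, about 20 g. Grip across its rim. It stands somewhere on the bench between the two trays. Origin: centre of its underside, z up.
- vial_tan: small vial with tan contents and a black cap, the only vial, 18 mm in diameter, 44 mm tall, about 20 g. It stands somewhere on the bench between the two trays. Origin: centre of its underside, z up.
- weight: bare-metal 100 g calibration weight, a small grey cylinder with a knob, 22 mm in diameter, 44 mm tall; grips as a plain cylinder of 22 mm over its whole height. It stands somewhere on the bench between the two trays. Origin: centre of its underside, z up.
- beaker: empty clear glass beaker, 52 mm in diameter, 60 mm tall. Belongs to no kit; stays where it is. It stands somewhere on the bench between the two trays. Origin: centre of its underside, z up.
- film: upright roll of whitish sealing film with a hole down its middle, 58 mm in diameter, 50 mm tall. Belongs to no kit; stays where it is. It stands somewhere on the bench between the two trays. Origin: centre of its underside, z up.
There are look-alikes about, which are no part of the job. What is shaped like the bottle_blue but turquoise is not meant. Leave any green look-alike of the weight alone.

How it is judged:
By the outcome, as a careful person would: the job done as asked, in the order asked, and still so for the second after the job is handed in, with the robot touching nothing.
It also fails if it takes over 115 s, if anything falls off the work surface, if the arm or the gripper's body presses on something with over 40 N, if the wrist force passes 120 N, or if a joint passes its speed limit or range.

## Working session

There is one attempt and no reset: what is moved stays moved. The work goes in short steps, Python scripts to look and compute and a shell command to move; the robot and the scene stay as the last step left them, time stands still between calls to the robot, and variables do not carry over. Pictures are saved under pics/ and viewed, at most 18 in all, crops included, and the job is handed in when it is done.

```bash
mkdir -p pics; ls
python3 - <<'E'
from workcell import telemetry, vision
import cv2
for n in ("top","side"):
    c=vision.camera(n); cv2.imwrite(f"pics/{n}0.png",c["img"][:,:,::-1]); print(n,{k:v for k,v in c.items() if k!="img"})
print(telemetry.get_obs())
E
```

```text
pics
top {'fov_y': 52.05034789154173, 'cx': 313.4986907282196, 'cy': 243.62183013717447, 'pose': array([[-0.00940996,  0.98612925, -0.16571228,  0.41548394],
       [-0.99993595, -0.01032191, -0.00464284, -0.00937182],
       [-0.00628891,  0.16565798,  0.98616321,  1.0124977 ],
       [ 0.        ,  0.        ,  0.        ,  1.        ]])}
side {'fov_y': 50.79215303349315, 'cx': 317.46514887751516, 'cy': 244.53179505138428, 'pose': array([[ 0.98009216,  0.12006819, -0.15812331,  0.41959722],
       [-0.19803044,  0.64837065, -0.73511866, -0.72128899],
       [ 0.01425815,  0.75179726,  0.65924015,  0.69825716],
       [ 0.        ,  0.        ,  0.        ,  1.        ]])}
{'clock': 0.1, 'joint_pos': array([-1.15603624e+00,  2.41370472e-01,  3.88248388e-03,  1.33520680e+00,
        1.03844592e-06,  1.57083093e+00]), 'joint_vel': array([-0.00070442, -0.00098693,  0.0044022 ,  0.00205776, -0.00073215,
       -0.00076615]), 'tau': array([ 1.19066804e-04, -3.73138905e+01,  2.53009790e+01,  1.08532820e-02,
        1.60773852e-04,  6.99251856e-06]), 'eef_pos': array([ 0.20124233, -0.45705409,  0.20619461]), 'tool_rot': array([ 9.78576835e-01,  2.05879764e-01, -1.94950939e-04, -9.28992935e-04]), 'ft_force': array([-0.29901964, -0.49088681, -0.46034612]), 'ft_torque': array([-0.0289169 , -0.04006615, -0.00389605]), 'grasp_force': 0.0, 'grip_width': 0.08548353325061933}
```

View pics/top0.png

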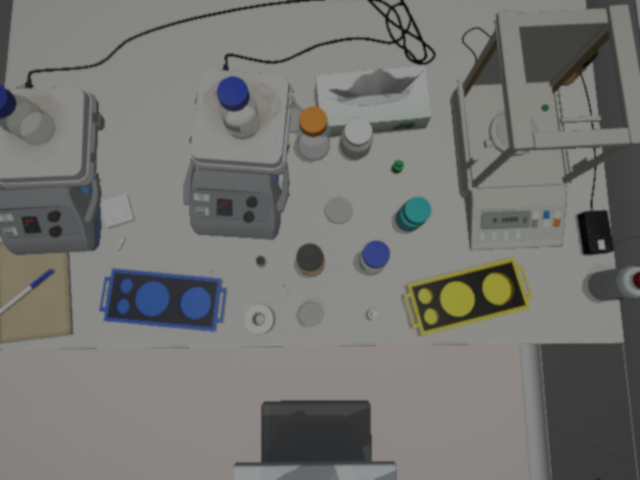

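View pics/side0.png

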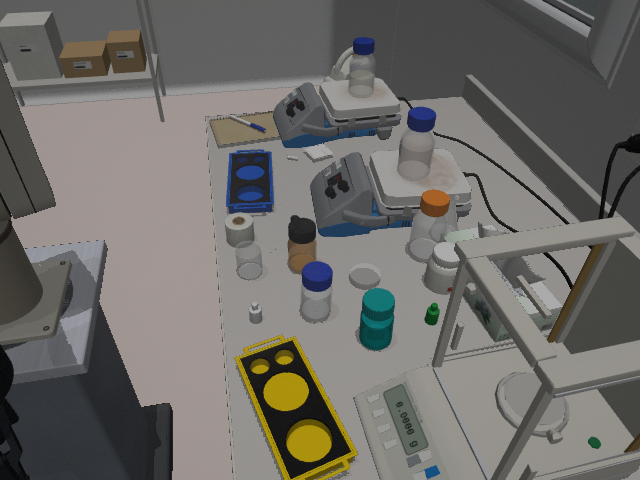

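The top view shows the blue tray at (163,299), the yellow tray at (467,297), the vial at (261,261), the brown bottle at (310,258), the dish at (338,210), the blue bottle at (375,254) and the weight at (373,314). The beaker is at (311,314) and the film at (259,319). The look-alikes are turquoise at (415,213) and green at (398,166). The side view confirms this, with the vial behind the brown bottle at (295,220).

```bash
cat > h.py <<'E'
import numpy as np, cv2
from workcell import telemetry, vision
def ray(c,u,v,z):
    f=240/np.tan(np.radians(c["fov_y"])/2); P=c["pose"]
    d=P[:3,:3]@np.array([(u-c["cx"])/f,-(v-c["cy"])/f,-1.]); o=P[:3,3]
    return (o+d*(z-o[2])/d[2])[:2]
def proj(c,p):
    f=240/np.tan(np.radians(c["fov_y"])/2); P=c["pose"]
    q=P[:3,:3].T@(np.array(p)-P[:3,3]); return np.array([c["cx"]-f*q[0]/q[2], c["cy"]+f*q[1]/q[2]])
def big(m,seed=None):
    cs=cv2.findContours(m.astype(np.uint8),cv2.RETR_EXTERNAL,cv2.CHAIN_APPROX_NONE)[0]
    return max(cs,key=cv2.contourArea)
def roi(m,x0,y0,x1,y1):
    o=np.zeros_like(m); o[y0:y1,x0:x1]=m[y0:y1,x0:x1]; return o
E
cat > m.py <<'E'
from h import *
c=vision.camera("top"); im=c["img"]; hsv=cv2.cvtColor(im,cv2.COLOR_RGB2HSV); H,S,V=[hsv[...,i].astype(int) for i in range(3)]
g=cv2.cvtColor(im,cv2.COLOR_RGB2GRAY).astype(int); bg=cv2.medianBlur(im,51); D=np.abs(im.astype(int)-bg.astype(int)).max(2)
out=cv2.resize(im[:,:,::-1],None,fx=3,fy=3,interpolation=cv2.INTER_CUBIC)
def show(k): cv2.drawContours(out,[k*3+1],-1,(0,0,255),1)
for n,m,b in (("blue",V<60,(90,255,235,345)),("yellow",V<60,(395,245,545,345))):
    m=roi(m,*b).astype(np.uint8); pts=np.argwhere(cv2.morphologyEx(m,cv2.MORPH_OPEN,np.ones((2,2))))[:,::-1]
    w=np.array([ray(c,u,v,.026) for u,v in pts]); (cx,cy),(a,bb),an=cv2.minAreaRect((w*1000).astype(np.float32))
    box=cv2.boxPoints(((cx,cy),(a,bb),an)); e=max((box[1]-box[0],box[2]-box[1]),key=np.linalg.norm); e=e/np.linalg.norm(e); e*=np.sign(e[1]); x=np.array([e[1],-e[0]]); C=np.array([cx,cy])
    print(n,C.round(1),sorted((a,bb)),"yaw",np.degrees(np.arctan2(-e[0],e[1])).round(2))
    for k,(px,py) in dict(bottle=(0,-64),dish=(0,22),s1=(-21,81),s2=(21,81)).items():
        p=C+px*x+py*e; print("  ",k,p.round(1)); q=proj(c,[*p/1000,.026]); cv2.circle(out,tuple((q*3+1).astype(int)),3,(255,0,255),-1)
for n,m,b,z in (("bottle_blue",(S>110)&(H>105)&(H<130),(355,235,395,275),.102),("bottle_brown",V<75,(290,238,330,285),.102),("vial",V<90,(252,250,272,270),.044),("weight",D>18,(362,302,384,324),.044),("dish",D>8,(318,190,358,230),.016),("film",D>12,(240,300,278,338),.05),("beaker",D>8,(292,296,330,332),.06)):
    k=big(roi(m,*b)); show(k); x,y,w,h=cv2.boundingRect(k); u=x+(w-1)/2; v=y+(w-1)/2
    print(n,(x,y,w,h),"topfit",(ray(c,u,v,z)*1000).round(1),"width",round(np.linalg.norm(ray(c,x-.5,v,z)-ray(c,x+w-.5,v,z))*1000,1))
cv2.imwrite("pics/ov.png",out[540:1020,690:1290]); cv2.imwrite("pics/tr.png",np.hstack([out[720:1050,270:690],out[720:1050,1200:1620]])[:, :800])
E
python3 m.py
```

```text
blue [469.2 297.6] [85.25151062011719, 204.88876342773438] yaw -6.05
   bottle [462.5 234. ]
   dish [471.5 319.5]
   s1 [456.9 380.4]
   s2 [498.6 376. ]
yellow [ 470.8 -314.3] [85.91679382324219, 205.89756774902344] yaw 13.36
   bottle [ 485.6 -376.6]
   dish [ 465.8 -292.9]
   s1 [ 431.7 -240.3]
   s2 [ 472.5 -230.6]
bottle_blue (363, 241, 26, 26) topfit [ 548.5 -120.9] width 48.6
bottle_brown (297, 245, 26, 27) topfit [542.3   2.6] width 48.6
vial (256, 256, 9, 10) topfit [546.3 101.9] width 17.9
weight (365, 310, 6, 10) topfit [ 440.9 -108.9] width 11.7
dish (324, 196, 29, 29) topfit [653.3 -56.3] width 60.3
film (251, 312, 14, 14) topfit [431.3 105. ] width 27.1
beaker (296, 300, 28, 28) topfit [439.6   4.1] width 53.7
```

View pics/ov.png

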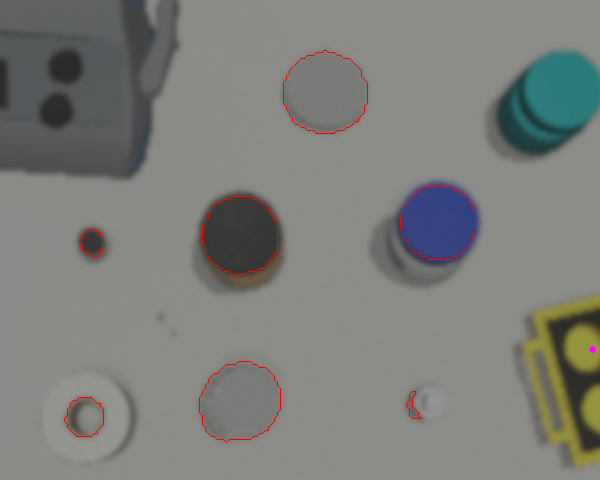

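View pics/tr.png

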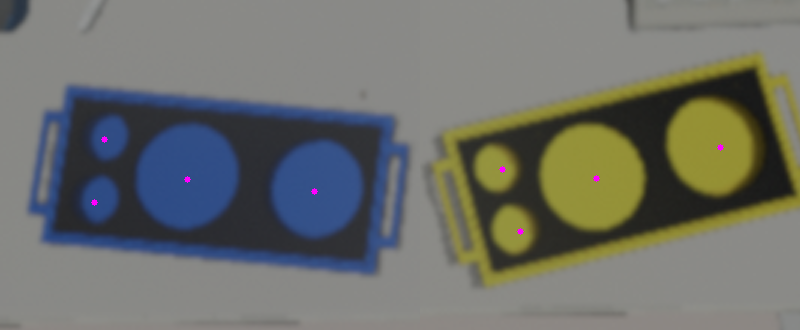

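The overlay fits: the magenta dots sit on the pocket openings, and the contours follow the caps, the dish and the vial. The weight mask missed, because its knob is at about (374,313.7). I'll check the estimates in the side view and start turning the tool.

```bash
cat > s.py <<'E'
from h import *
t=vision.camera("top"); s=vision.camera("side")
w=ray(t,374,313.7,.044); print("weight",(w*1000).round(1))
for n,p in dict(blue=(.5485,-.1209,.102),brown=(.5423,.0026,.102),vial=(.5463,.1019,.044),dish=(.6533,-.0563,.016),weight=(*w,.044),yb=(.4856,-.3766,.026),bb=(.4625,.234,.026),yd=(.4658,-.2929,.026),bd=(.4715,.3195,.026)).items():
    q=proj(s,p); print(n,q.round(1)); cv2.circle(s["img"],tuple(q.round().astype(int)),1,(255,0,255),-1)
cv2.imwrite("pics/s1.png",cv2.resize(s["img"][140:480,200:420,::-1],None,fx=1.75,fy=1.75))
o=telemetry.get_obs(); print(o["joint_pos"].round(3),o["tool_rot"].round(4),o["eef_pos"].round(4))
E
python3 -m inch '[[[0,0,0.0165],[0,0,0],-1],[[0,0,0.0165],[0,0,0],-1],[[0,0,0],[0,0,0],-1],[[0,0,0],[0,0,0],-1]]'; python3 s.py
```

```text
clock: 0.48
eef_pos: [0.2014, -0.4574, 0.2067]
tool_rot: [0.994, 0.105, -0.0, -0.0]
ft_force: [-0.0, -0.4, 0.5]
grip_width: 0.0853
grasp_force: 0.0
weight [ 438.4 -121.5]
blue [316.8 270.3]
brown [300.6 225.4]
vial [294.4 217.2]
dish [362.9 272.4]
weight [254.1 302.7]
yb [308.1 440.4]
bb [248.7 192.3]
yd [285.  391.2]
bd [249.  171.5]
[-1.156  0.241  0.005  1.335 -0.     1.776] [ 9.945e-01  1.046e-01 -1.000e-04 -2.000e-04] [ 0.2015 -0.4575  0.2068]
```

View pics/s1.png

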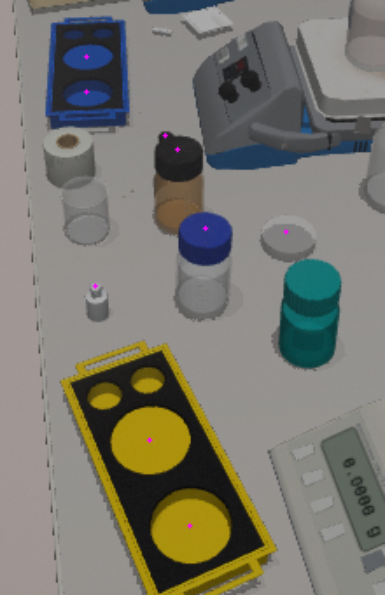

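The side-view dots land on the cap tops, the dish, the weight knob and the pockets to within about 2 px. The last joint would run out near yaw 0, so I'll turn to yaw 180.

```bash
python3 -m inch '[[[0,0,-0.0195],[0,0,0],-1],[[0,0,-0.0195],[0,0,0],-1],[[0,0,-0.0195],[0,0,0],-1],[[0,0,-0.0195],[0,0,0],-1],[[0,0,-0.0195],[0,0,0],-1],[[0,0,-0.0195],[0,0,0],-1],[[0,0,-0.0195],[0,0,0],-1],[[0,0,-0.0195],[0,0,0],-1],[[0,0,-0.0195],[0,0,0],-1],[[0,0,-0.0195],[0,0,0],-1]]' >/dev/null
python3 -m inch '[[[0,0,-0.0195],[0,0,0],-1],[[0,0,-0.0195],[0,0,0],-1],[[0,0,-0.0195],[0,0,0],-1],[[0,0,-0.0195],[0,0,0],-1],[[0,0,-0.0195],[0,0,0],-1],[[0,0,-0.0195],[0,0,0],-1],[[0,0,-0.0195],[0,0,0],-1],[[0,0,-0.0195],[0,0,0],-1],[[0,0,-0.0195],[0,0,0],-1],[[0,0,-0.0195],[0,0,0],-1]]' >/dev/null
python3 -m inch '[[[0,0,-0.0195],[0,0,0],-1],[[0,0,-0.0195],[0,0,0],-1],[[0,0,-0.0195],[0,0,0],-1],[[0,0,-0.0166],[0,0,0],-1],[[0,0,0],[0,0,0],-1],[[0,0,0],[0,0,0],-1]]'
cat > d.py <<'E'
# d.py x y z (mm): shift still to go, in move units, tool axes; current yaw
import sys
from h import *
from scipy.spatial.transform import Rotation as R
o=telemetry.get_obs(); r=R.from_quat(o["tool_rot"])
d=np.array(list(map(float,sys.argv[1:4])))/1000-o["eef_pos"]
print("total",(r.inv().apply(d)/.3).round(3),"dist mm",round(np.linalg.norm(d)*1000),"eef",(o["eef_pos"]*1000).round(1),"xaxis",r.as_matrix()[:,0].round(3),"z",r.as_matrix()[:,2].round(3),"j",o["joint_pos"].round(2),"t",round(float(o["clock"]),1),"w",round(float(o["grip_width"]),4))
E
python3 d.py 548.5 -121 200
```

```text
clock: 2.75
eef_pos: [0.2015, -0.4575, 0.207]
tool_rot: [0.007, 1.0, 0.0, -0.0]
ft_force: [-0.9, -0.5, 0.2]
grip_width: 0.0859
grasp_force: 0.0
total [-1.141  1.137  0.023] dist mm 483 eef [ 201.5 -457.5  207. ] xaxis [-1.     0.014  0.   ] z [-0.  0. -1.] j [-1.16  0.24  0.    1.34 -0.   -1.14] t 2.8 w 0.0859
```

```bash
python3 -m inch '[[[0,0,0],[-0.088,0.0875,0],-1],[[0,0,0],[-0.088,0.0875,0],-1],[[0,0,0],[-0.088,0.0875,0],-1],[[0,0,0],[-0.088,0.0875,0],-1],[[0,0,0],[-0.088,0.0875,0],-1],[[0,0,0],[-0.088,0.0875,0],-1],[[0,0,0],[-0.088,0.0875,0],-1],[[0,0,0],[-0.088,0.0875,0],-1],[[0,0,0],[-0.088,0.0875,0],-1],[[0,0,0],[-0.088,0.0875,0],-1]]' >/dev/null
python3 -m inch '[[[0,0,0],[-0.088,0.0875,0],-1],[[0,0,0],[-0.088,0.0875,0],-1],[[0,0,0],[-0.087,0.0875,0],-1],[[0,0,0],[0,0,0],-1],[[0,0,0],[0,0,0],-1]]'
python3 d.py 548.5 -121 73
```

```text
clock: 4.0
eef_pos: [0.5493, -0.1188, 0.2063]
tool_rot: [0.005, 1.0, -0.0, -0.0]
ft_force: [-0.1, 0.5, -0.2]
grip_width: 0.0853
grasp_force: 0.0
total [ 0.002 -0.007  0.444] dist mm 133 eef [ 549.3 -118.8  206.3] xaxis [-1.     0.01   0.001] z [-0.001 -0.    -1.   ] j [-0.21  0.37  0.18  1.38 -0.   -0.2 ] t 4.0 w 0.0853
```

```bash
python3 -m inch '[[[0,0,0],[0.002,-0.007,0.11],-1],[[0,0,0],[0,0,0.11],-1],[[0,0,0],[0,0,0.11],-1],[[0,0,0],[0,0,0.107],-1],[[0,0,0],[0,0,0],-1],[[0,0,0],[0,0,0],1],[[0,0,0],[0,0,0],1],[[0,0,0],[0,0,0],1],[[0,0,0],[0,0,0],1],[[0,0,0],[0,0,0],1]]'
python3 -m inch '[[[0,0,0],[0,0,0],1],[[0,0,0],[0,0,-0.02],1],[[0,0,0],[0,0,-0.1],1],[[0,0,0],[0,0,-0.1],1],[[0,0,0],[0,0,-0.1],1],[[0,0,0],[0,0,-0.1],1],[[0,0,0],[0,0,0],1]]'
python3 d.py 462.5 234 210
```

```text
clock: 4.83
eef_pos: [0.5494, -0.1235, 0.0784]
tool_rot: [0.006, 1.0, -0.001, 0.002]
ft_force: [-2.2, -5.2, 20.1]
grip_width: 0.0254
grasp_force: 10.5
clock: 5.42
eef_pos: [0.5516, -0.1232, 0.21]
tool_rot: [0.006, 1.0, -0.001, 0.007]
ft_force: [1.6, -0.2, -0.1]
grip_width: -0.0001
grasp_force: 0.0
total [ 0.311  1.187 -0.007] dist mm 368 eef [ 551.6 -123.2  210. ] xaxis [-1.     0.012 -0.013] z [ 0.013 -0.003 -1.   ] j [-0.22  0.36  0.18  1.37  0.   -0.21] t 5.4 w -0.0001
```

Run:
```python
from h import *
s=vision.camera("side"); t=vision.camera("top")
a=cv2.resize(s["img"][140:360,200:440],(436,400)); b=cv2.resize(t["img"][150:350,230:430],(364,400),)
cv2.imwrite("pics/a1.png",np.hstack([a,b])[:,:,::-1])
```

```text
(no output)
```

View pics/a1.png

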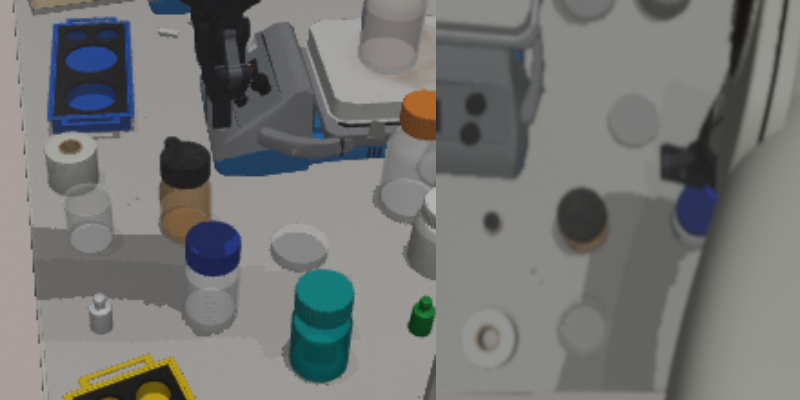

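Run:
```python
from h import *
o=telemetry.get_obs(); print(o["eef_pos"])
s=vision.camera("side"); t=vision.camera("top")
for c in (s,t):
  print(proj(c,o["eef_pos"]), proj(c,(.5485,-.1209,.102)))
  c["img"]=c["img"].copy(); cv2.circle(c["img"],tuple(proj(c,o["eef_pos"]).round().astype(int)),1,(255,0,0),-1)
a=cv2.resize(s["img"][130:290,250:410],(400,400),interpolation=cv2.INTER_CUBIC); b=cv2.resize(t["img"][180:300,320:440],(400,400),interpolation=cv2.INTER_CUBIC)
o=np.hstack([a,b]); o=np.clip(o.astype(float)*1.6,0,255).astype(np.uint8)
cv2.imwrite("pics/a2.png",o[:,:,::-1])
```

```text
[ 0.54910767 -0.12266027  0.20432931]
[318.32872052 223.72973939] [316.83814671 270.26473211]
[383.81437601 244.18620364] [375.50991221 253.51675526]
```

View pics/a2.png

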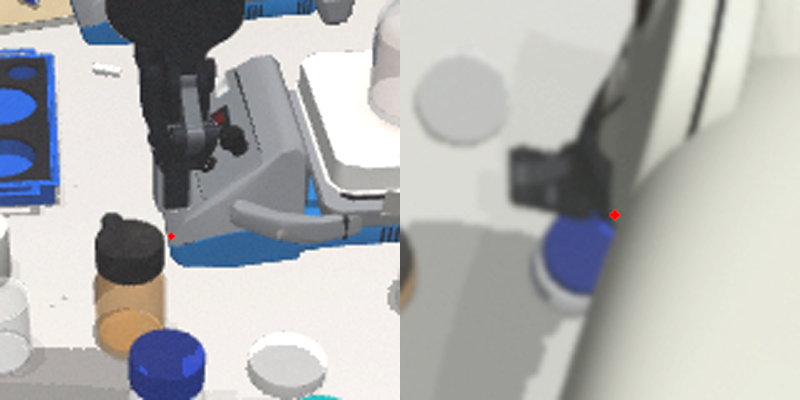

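The side view shows the fingertips at (172,207) and the reported TCP at (170,236). So the tips sit about 22 mm above the reported TCP, and the fingers closed on top of the cap. The bottle is still in place, so I'll go lower.

```bash
python3 -m inch '[[[0,0,0],[0,0,0],-1],[[0,0,0],[0,0,0],-1],[[0,0,0],[0,0,0],-1],[[0,0,0],[0,0,0],-1],[[0,0,0],[0,0,0],-1],[[0,0,0],[0,0,0],-1],[[0,0,0],[0,0,0],-1],[[0,0,0],[0,0,0],-1]]';python3 d.py 548.5 -121 55
```

```text
clock: 6.28
eef_pos: [0.5478, -0.1225, 0.2019]
tool_rot: [0.006, 1.0, -0.0, 0.0]
ft_force: [-0.7, -0.3, 0.2]
grip_width: 0.0855
grasp_force: 0.0
total [-0.002  0.005  0.49 ] dist mm 147 eef [ 547.8 -122.5  201.9] xaxis [-1.     0.012 -0.   ] z [ 0. -0. -1.] j [-0.22  0.37  0.16  1.37  0.   -0.21] t 6.3 w 0.0855
```

```bash
python3 -m inch '[[[0,0,0],[-0.002,0.005,0.11],-1],[[0,0,0],[0,0,0.11],-1],[[0,0,0],[0,0,0.1],-1],[[0,0,0],[0,0,0.09],-1],[[0,0,0],[0,0,0.08],-1],[[0,0,0],[0,0,0],-1],[[0,0,0],[0,0,0],-1]]'
python3 -m inch '[[[0,0,0],[0,0,0],1],[[0,0,0],[0,0,0],1],[[0,0,0],[0,0,0],1],[[0,0,0],[0,0,0],1],[[0,0,0],[0,0,0],1]]'
```

```text
clock: 6.87
eef_pos: [0.5472, -0.1208, 0.0539]
tool_rot: [0.006, 1.0, 0.0, -0.002]
ft_force: [-0.5, 0.2, -0.2]
grip_width: 0.0856
grasp_force: 0.0
clock: 7.28
eef_pos: [0.5505, -0.1215, 0.0576]
tool_rot: [0.006, 1.0, -0.001, 0.003]
ft_force: [0.3, 0.2, 5.9]
grip_width: 0.05
grasp_force: 62.5
```

```bash
python3 -m inch '[[[0,0,0],[0,0,-0.02],1],[[0,0,0],[0,0,-0.1],1],[[0,0,0],[0,0,-0.1],1],[[0,0,0],[0,0,-0.1],1],[[0,0,0],[0,0,-0.1],1],[[0,0,0],[0,0,-0.07],1],[[0,0,0],[0,0,0],1],[[0,0,0],[0,0,0],1]]'
python3 d.py 462.5 234 200
python3 - <<'E'
from h import *
s=vision.camera("side")["img"]
cv2.imwrite("pics/a3.png",cv2.resize(s[100:340,230:430],(400,480),interpolation=cv2.INTER_CUBIC)[:,:,::-1])
E
```

```text
clock: 7.95
eef_pos: [0.5492, -0.1212, 0.2035]
tool_rot: [0.006, 1.0, -0.0, 0.002]
ft_force: [-0.4, -0.2, -2.3]
grip_width: 0.05
grasp_force: 62.8
total [0.303 1.181 0.01 ] dist mm 366 eef [ 549.2 -121.2  203.5] xaxis [-1.     0.012 -0.003] z [ 0.003 -0.001 -1.   ] j [-0.22  0.36  0.17  1.37 -0.   -0.21] t 8.0 w 0.05
```

View pics/a3.png

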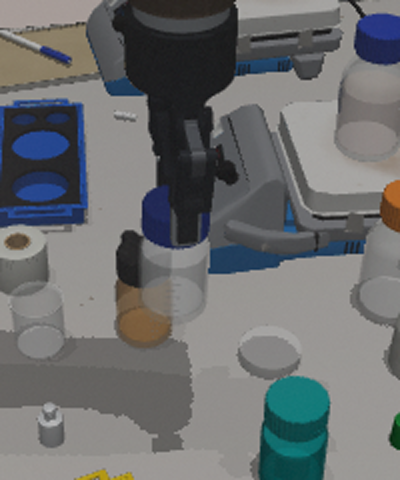

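The clear bottle is held upright by its cap: tips at about (185,240), cap lower edge at 237. I'll carry it to the blue tray.

```bash
python3 -m inch '[[[0,0,0],[0.0303,0.118,0],1],[[0,0,0],[0.0303,0.118,0],1],[[0,0,0],[0.0303,0.118,0],1],[[0,0,0],[0.0303,0.118,0],1],[[0,0,0],[0.0303,0.118,0],1],[[0,0,0],[0.0303,0.118,0],1],[[0,0,0],[0.0303,0.118,0],1],[[0,0,0],[0.0303,0.118,0],1],[[0,0,0],[0.0303,0.118,0],1],[[0,0,0],[0.0303,0.118,0],1]]' >/dev/null
python3 -m inch '[[[0,0,0],[0,0,0],1],[[0,0,0],[0,0,0.1],1],[[0,0,0],[0,0,0.1],1],[[0,0,0],[0,0,0.1],1],[[0,0,0],[0,0,0.05],1],[[0,0,0],[0,0,0],1],[[0,0,0],[0,0,0],1]]'
python3 d.py 462.5 234 61
python3 - <<'E'
from h import *
s=vision.camera("top")["img"]
cv2.imwrite("pics/a4.png",cv2.resize(s[230:350,80:300],(660,360),interpolation=cv2.INTER_CUBIC)[:,:,::-1])
E
```

```text
clock: 9.42
eef_pos: [0.4598, 0.2329, 0.0948]
tool_rot: [0.006, 1.0, -0.001, -0.002]
ft_force: [0.6, 0.0, -2.0]
grip_width: 0.0501
grasp_force: 63.2
total [-0.009  0.004  0.113] dist mm 34 eef [459.8 232.9  94.8] xaxis [-1.     0.012  0.005] z [-0.005 -0.003 -1.   ] j [ 0.47  0.35 -0.15  1.08 -0.    0.48] t 9.4 w 0.0501
```

```bash
python3 -m inch '[[[0,0,0],[-0.008,0.003,0],1],[[0,0,0],[0,0,0.05],1],[[0,0,0],[0,0,0.05],1],[[0,0,0],[0,0,0.008],1],[[0,0,0],[0,0,0],1],[[0,0,0],[0,0,0],1]]'
python3 d.py 462.5 234 61
```

```text
clock: 9.97
eef_pos: [0.465, 0.2352, 0.0657]
tool_rot: [0.006, 1.0, 0.0, 0.001]
ft_force: [0.9, -0.8, -1.4]
grip_width: 0.0498
grasp_force: 63.2
total [ 0.008 -0.004  0.016] dist mm 6 eef [465.  235.2  65.7] xaxis [-1.     0.012 -0.002] z [ 0.002  0.001 -1.   ] j [ 0.47  0.39 -0.18  1.   -0.    0.48] t 10.0 w 0.0498
```

```bash
python3 -m inch '[[[0,0,0],[0,0,0.006],1],[[0,0,0],[0,0,0.006],1],[[0,0,0],[0,0,0],1],[[0,0,0],[0,0,0],1]]'; python3 -m inch '[[[0,0,0],[0,0,0.005],1],[[0,0,0],[0,0,0],1],[[0,0,0],[0,0,0],1],[[0,0,0],[0,0,0],1]]'
```

```text
clock: 10.3
eef_pos: [0.4647, 0.2352, 0.0617]
tool_rot: [0.006, 1.0, 0.0, 0.001]
ft_force: [-1.0, -0.1, 0.7]
grip_width: 0.05
grasp_force: 63.5
clock: 10.63
eef_pos: [0.4655, 0.2353, 0.0616]
tool_rot: [0.006, 1.0, 0.001, 0.002]
ft_force: [-0.8, -0.7, 9.5]
grip_width: 0.05
grasp_force: 64.5
```

```bash
python3 -m inch '[[[0,0,0],[0,0,0],-1],[[0,0,0],[0,0,0],-1],[[0,0,0],[0,0,0],-1],[[0,0,0],[0,0,0],-1],[[0,0,0],[0,0,-0.05],-1],[[0,0,0],[0,0,-0.13],-1],[[0,0,0],[0,0,-0.13],-1],[[0,0,0],[0,0,-0.12],-1],[[0,0,0],[0,0,0],-1]]'; python3 d.py 654 -56 190
python3 - <<'E'
from h import *
t=vision.camera("top")["img"];s=vision.camera("side")["img"]
cv2.imwrite("pics/a5.png",np.hstack([cv2.resize(t[240:340,90:250],(480,300)),cv2.resize(s[130:230,210:310],(300,300))])[:,:,::-1])
E
```

```text
clock: 11.38
eef_pos: [0.4681, 0.2369, 0.1961]
tool_rot: [0.006, 1.0, 0.003, 0.006]
ft_force: [0.5, 0.6, 0.7]
grip_width: 0.0855
grasp_force: 0.0
total [-0.631 -0.969  0.022] dist mm 347 eef [468.1 236.9 196.1] xaxis [-1.     0.012 -0.012] z [ 0.012  0.006 -1.   ] j [0.47 0.28 0.03 1.31 0.   0.48] t 11.4 w 0.0855
```

View pics/a5.png

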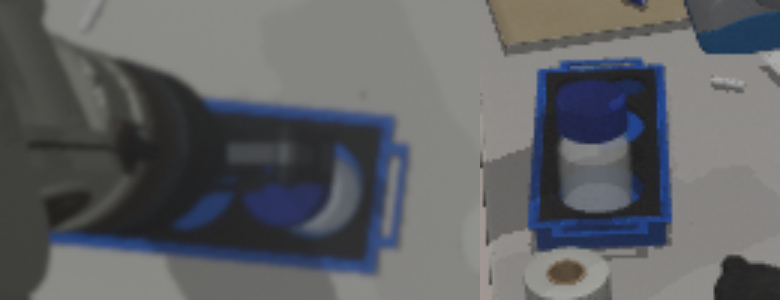

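The bottle stands upright inside the bottle pocket: base at about (595,195) in the side crop, clear of the rim. Next is the dish.

```bash
python3 -m inch '[[[0,0,0],[-0.063,-0.097,0],-1],[[0,0,0],[-0.063,-0.097,0],-1],[[0,0,0],[-0.063,-0.097,0],-1],[[0,0,0],[-0.063,-0.097,0],-1],[[0,0,0],[-0.063,-0.097,0],-1],[[0,0,0],[-0.063,-0.097,0],-1],[[0,0,0],[-0.063,-0.097,0],-1],[[0,0,0],[-0.063,-0.097,0],-1],[[0,0,0],[-0.063,-0.097,0],-1],[[0,0,0],[-0.063,-0.097,0],-1]]' >/dev/null
python3 -m inch '[[[0,0,0],[0,0,0],-1],[[0,0,0],[0,0,0.1],-1],[[0,0,0],[0,0,0.1],-1],[[0,0,0],[0,0,0.1],-1],[[0,0,0],[0,0,0.1],-1],[[0,0,0],[0,0,0.1],-1],[[0,0,0],[0,0,0.07],-1],[[0,0,0],[0,0,0],-1],[[0,0,0],[0,0,0],-1]]'
python3 d.py 654 -56.5 0
python3 - <<'E'
from h import *
s=vision.camera("side")["img"]
cv2.imwrite("pics/a6.png",cv2.resize(s[180:300,300:440],(700,600),interpolation=cv2.INTER_CUBIC)[:,:,::-1])
E
```

```text
clock: 13.07
eef_pos: [0.6467, -0.0578, 0.0143]
tool_rot: [0.006, 1.0, 0.0, -0.003]
ft_force: [0.4, 0.3, 1.1]
grip_width: 0.0852
grasp_force: 0.0
total [-0.025  0.004  0.048] dist mm 16 eef [646.7 -57.8  14.3] xaxis [-1.     0.012  0.007] z [-0.007  0.001 -1.   ] j [-0.09  0.67  0.16  1.07  0.   -0.08] t 13.1 w 0.0852
```

View pics/a6.png

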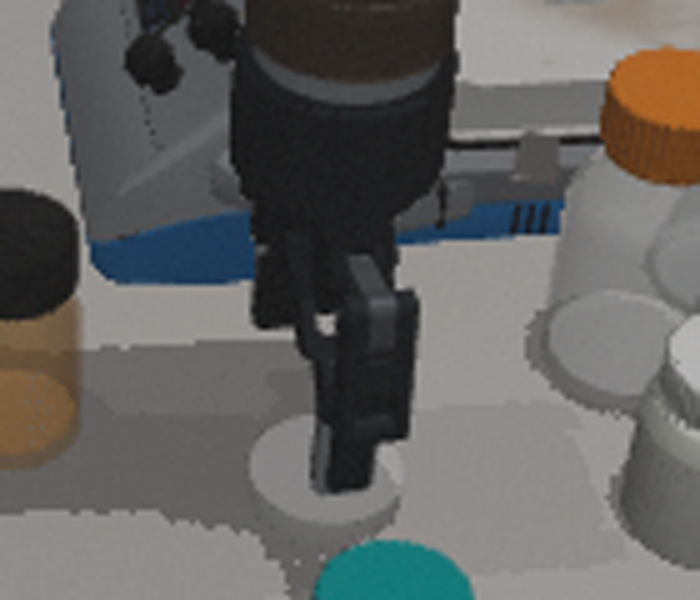

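Run:
```python
from h import *
s=vision.camera("side"); o=telemetry.get_obs(); print(o["eef_pos"])
for y in (-.1005,-.115):
  for z in (.015,.025,.035,.045): print(y,z,proj(s,(o["eef_pos"][0],o["eef_pos"][1]+y+.058,z)).round(1))
print("dish",proj(s,(.654,-.0565,.016)), "seen (365.2,273.6)")
```

```text
[ 0.6502543  -0.05817398  0.01824445]
-0.1005 0.015 [367.5 289.3]
-0.1005 0.025 [368.  285.6]
-0.1005 0.035 [368.4 281.8]
-0.1005 0.045 [368.8 277.9]
-0.115 0.015 [369.7 294.9]
-0.115 0.025 [370.1 291.2]
-0.115 0.035 [370.6 287.4]
-0.115 0.045 [371.  283.5]
dish [363.25392741 272.38283199] seen (365.2,273.6)
```

```bash
python3 -m inch '[[[0,0,0],[-0.015,0.005,0.03],-1],[[0,0,0],[0,0,0.03],-1],[[0,0,0],[0,0,0.03],-1],[[0,0,0],[0,0,0.01],-1],[[0,0,0],[0,0,0],-1],[[0,0,0],[0,0,0],-1],[[0,0,0],[0,0,0],-1]]';python3 d.py 655 -56.5 -14
python3 -m inch '[[[0,0,0],[0,0,0],1],[[0,0,0],[0,0,0],1],[[0,0,0],[0,0,0],1],[[0,0,0],[0,0,0],1]]'
```

```text
clock: 13.75
eef_pos: [0.6544, -0.0569, -0.0124]
tool_rot: [0.006, 1.0, -0.0, 0.0]
ft_force: [0.1, 0.4, 0.0]
grip_width: 0.0857
grasp_force: 0.0
total [-0.002  0.002  0.005] dist mm 2 eef [654.4 -56.9 -12.4] xaxis [-1.     0.012 -0.   ] z [ 0. -0. -1.] j [-0.09  0.71  0.15  1.02 -0.   -0.07] t 13.8 w 0.0857
clock: 14.08
eef_pos: [0.6559, -0.057, -0.0101]
tool_rot: [0.006, 1.0, -0.0, 0.002]
ft_force: [-2.3, 0.6, 13.3]
grip_width: 0.0387
grasp_force: 6.9
```

```bash
python3 -m inch '[[[0,0,0],[0,0,-0.03],-1],[[0,0,0],[0,0,0],-1],[[0,0,0],[0,0,0],-1],[[0,0,0],[0,0,0],-1],[[0,0,0],[0,0,0],-1]]'; python3 d.py 655 -56.5 -14
python3 - <<'E'
from h import *
s=vision.camera("side")
print("dish pred",proj(s,(.654,-.0565,.016)))
cv2.imwrite("pics/a7.png",cv2.resize(s["img"][180:300,300:440],(700,600),interpolation=cv2.INTER_CUBIC)[:,:,::-1])
E
```

```text
clock: 14.5
eef_pos: [0.6537, -0.0569, -0.0041]
tool_rot: [0.006, 1.0, 0.0, -0.001]
ft_force: [-0.4, 0.2, -0.1]
grip_width: 0.0851
grasp_force: 0.0
total [-0.004  0.001  0.033] dist mm 10 eef [653.7 -56.9  -4.1] xaxis [-1.     0.012  0.001] z [-0.001  0.    -1.   ] j [-0.09  0.7   0.16  1.03 -0.   -0.07] t 14.5 w 0.0851
dish pred [363.25392741 272.38283199]
```

View pics/a7.png

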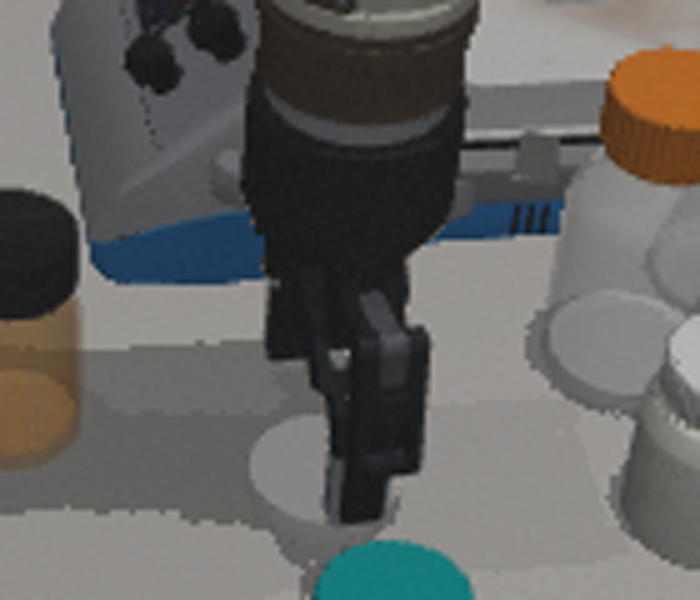

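The dish is undisturbed. The open tip at (360,522) gives a tip height of TCP+33, which drops to about +25 when closed to 60 mm, so I need TCP −19.

```bash
python3 -m inch '[[[0,0,0],[-0.005,0.001,0.03],-1],[[0,0,0],[0,0,0.02],-1],[[0,0,0],[0,0,0],-1],[[0,0,0],[0,0,0],-1],[[0,0,0],[0,0,0],-1]]';python3 d.py 655 -56.5 -19
python3 -m inch '[[[0,0,0],[0,0,0],1],[[0,0,0],[0,0,0],1],[[0,0,0],[0,0,0],1],[[0,0,0],[0,0,0],1],[[0,0,0],[0,0,0],1]]'
```

```text
clock: 14.97
eef_pos: [0.6554, -0.0566, -0.0191]
tool_rot: [0.006, 1.0, 0.0, -0.0]
ft_force: [0.3, -0.2, -0.0]
grip_width: 0.0857
grasp_force: 0.0
total [ 0.001  0.    -0.   ] dist mm 0 eef [655.4 -56.6 -19.1] xaxis [-1.     0.012  0.001] z [-0.001  0.    -1.   ] j [-0.09  0.72  0.15  1.01 -0.   -0.07] t 15.0 w 0.0857
clock: 15.38
eef_pos: [0.6567, -0.0567, -0.0173]
tool_rot: [0.006, 1.0, -0.0, 0.001]
ft_force: [-0.1, 0.2, 4.9]
grip_width: 0.0562
grasp_force: 63.6
```

```bash
python3 -m inch '[[[0,0,0],[0,0,-0.02],1],[[0,0,0],[0,0,-0.08],1],[[0,0,0],[0,0,-0.12],1],[[0,0,0],[0,0,-0.12],1],[[0,0,0],[0,0,-0.12],1],[[0,0,0],[0,0,-0.12],1],[[0,0,0],[0,0,-0.07],1],[[0,0,0],[0,0,0],1],[[0,0,0],[0,0,0],1]]'
python3 d.py 471.5 319.5 170
```

```text
clock: 16.13
eef_pos: [0.6566, -0.0567, 0.1784]
tool_rot: [0.006, 1.0, -0.0, 0.002]
ft_force: [0.3, 0.2, -1.3]
grip_width: 0.0561
grasp_force: 63.6
total [0.632 1.246 0.025] dist mm 419 eef [656.6 -56.7 178.4] xaxis [-1.     0.012 -0.004] z [ 0.004 -0.    -1.   ] j [-0.09  0.58  0.44  1.43  0.   -0.07] t 16.1 w 0.0561
```

```bash
python3 -m inch '[[[0,0,0],[0.12,0.06,0],1],[[0,0,0],[0.12,0.06,0],1],[[0,0,0],[0.12,0.06,0],1],[[0,0,0],[0.12,0.06,0],1],[[0,0,0],[0.12,0.06,0],1],[[0,0,0],[0.004,0.118,0],1],[[0,0,0],[0.004,0.118,0],1],[[0,0,0],[0.004,0.118,0],1],[[0,0,0],[0.004,0.118,0],1],[[0,0,0],[0.004,0.118,0],1]]' >/dev/null
python3 -m inch '[[[0,0,0],[0.004,0.118,0],1],[[0,0,0],[0.004,0.118,0],1],[[0,0,0],[0.004,0.118,0],1],[[0,0,0.0192],[0,0,0],1],[[0,0,0.0192],[0,0,0],1],[[0,0,0.0192],[0,0,0],1],[[0,0,0.0192],[0,0,0],1],[[0,0,0.0192],[0,0,0],1],[[0,0,0.0192],[0,0,0],1],[[0,0,0.0192],[0,0,0],1]]' >/dev/null
python3 -m inch '[[[0,0,0.0192],[0,0,0],1],[[0,0,0.0192],[0,0,0],1],[[0,0,0.0192],[0,0,0],1],[[0,0,0.0192],[0,0,0],1],[[0,0,0.0192],[0,0,0],1],[[0,0,0.0192],[0,0,0],1],[[0,0,0],[0,0,0],1],[[0,0,0],[0,0,0],1],[[0,0,0],[0,0,0],1]]'
python3 d.py 471.5 319.5 15
```

```text
clock: 18.55
eef_pos: [0.4699, 0.3184, 0.1752]
tool_rot: [0.71, 0.705, -0.001, -0.0]
ft_force: [0.1, 0.7, -0.9]
grip_width: 0.0564
grasp_force: 63.6
total [0.005 0.007 0.534] dist mm 160 eef [469.9 318.4 175.2] xaxis [ 0.007  1.    -0.001] z [-0.002 -0.001 -1.   ] j [0.6  0.39 0.13 1.31 0.   2.17] t 18.6 w 0.0564
```

```bash
python3 -m inch '[[[0,0,0],[0.005,0.006,0.1],1],[[0,0,0],[0,0,0.11],1],[[0,0,0],[0,0,0.11],1],[[0,0,0],[0,0,0.11],1],[[0,0,0],[0,0,0.08],1],[[0,0,0],[0,0,0.02],1],[[0,0,0],[0,0,0],1],[[0,0,0],[0,0,0],1],[[0,0,0],[0,0,0],1]]'
python3 d.py 471.5 319.5 5;python3 - <<'E'
from h import *
s=vision.camera("side")
cv2.imwrite("pics/a8.png",cv2.resize(s["img"][120:240,200:340],(700,600),interpolation=cv2.INTER_CUBIC)[:,:,::-1])
E
```

```text
clock: 19.3
eef_pos: [0.4739, 0.3214, 0.0194]
tool_rot: [0.71, 0.704, 0.002, 0.0]
ft_force: [-0.2, 0.7, 0.3]
grip_width: 0.0566
grasp_force: 63.7
total [-0.006 -0.008  0.048] dist mm 15 eef [473.9 321.4  19.4] xaxis [0.009 1.    0.002] z [ 0.003  0.002 -1.   ] j [ 0.6   0.52 -0.09  0.95 -0.    2.18] t 19.3 w 0.0566
```

View pics/a8.png

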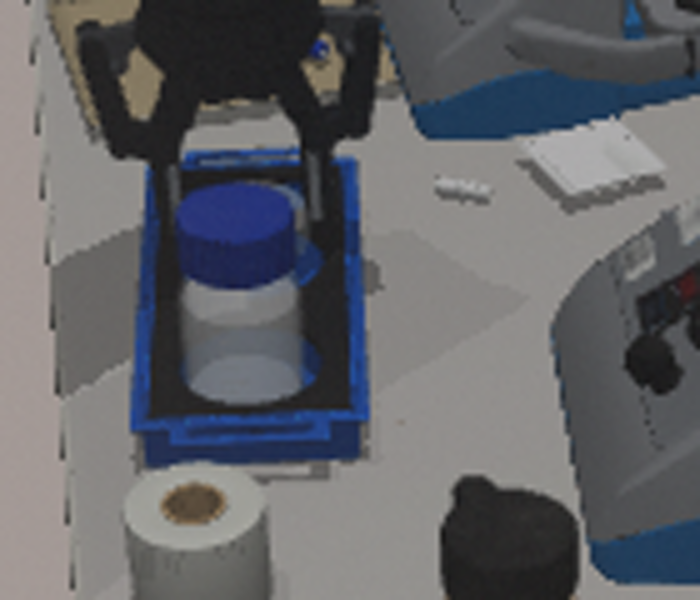

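The bottle sits in its pocket, and the dish is held just over the dish pocket behind it. I'll lower it to contact.

```bash
python3 -m inch '[[[0,0,0],[-0.005,-0.007,0.03],1],[[0,0,0],[0,0,0.012],1],[[0,0,0],[0,0,0],1],[[0,0,0],[0,0,0],1],[[0,0,0],[0,0,0],1]]'; python3 -m inch '[[[0,0,0],[0,0,0.01],1],[[0,0,0],[0,0,0],1],[[0,0,0],[0,0,0],1],[[0,0,0],[0,0,0],1]]'
```

```text
clock: 19.77
eef_pos: [0.4712, 0.3196, 0.0052]
tool_rot: [0.71, 0.704, 0.001, 0.0]
ft_force: [2.8, 3.3, -1.6]
grip_width: 0.0562
grasp_force: 63.8
clock: 20.1
eef_pos: [0.4713, 0.3199, 0.0036]
tool_rot: [0.71, 0.704, 0.002, 0.0]
ft_force: [1.4, 2.0, 7.6]
grip_width: 0.0564
grasp_force: 64.7
```

```bash
python3 -m inch '[[[0,0,0],[0,0,0],-1],[[0,0,0],[0,0,0],-1],[[0,0,0],[0,0,0],-1],[[0,0,0],[0,0,0],-1],[[0,0,0],[0,0,-0.05],-1],[[0,0,0],[0,0,-0.13],-1],[[0,0,0],[0,0,-0.13],-1],[[0,0,0],[0,0,-0.13],-1],[[0,0,0],[0,0,-0.13],-1],[[0,0,0],[0,0,-0.1],-1]]'
python3 -m inch '[[[0,0,-0.0192],[0,0,0],-1],[[0,0,-0.0192],[0,0,0],-1],[[0,0,-0.0192],[0,0,0],-1],[[0,0,-0.0192],[0,0,0],-1],[[0,0,-0.0192],[0,0,0],-1],[[0,0,-0.0192],[0,0,0],-1],[[0,0,-0.0192],[0,0,0],-1],[[0,0,-0.0192],[0,0,0],-1],[[0,0,-0.0192],[0,0,0],-1],[[0,0,-0.0192],[0,0,0],-1]]' >/dev/null
python3 -m inch '[[[0,0,-0.0192],[0,0,0],-1],[[0,0,-0.0192],[0,0,0],-1],[[0,0,-0.0192],[0,0,0],-1],[[0,0,0],[0,0,0],-1],[[0,0,0],[0,0,0],-1]]' >/dev/null
python3 d.py 542.5 2.5 190
```

```text
clock: 20.93
eef_pos: [0.4703, 0.3188, 0.2059]
tool_rot: [0.71, 0.704, 0.001, 0.0]
ft_force: [0.6, 0.7, -0.7]
grip_width: 0.0853
grasp_force: 0.0
total [-0.258 -1.05   0.042] dist mm 324 eef [469.9 318.5 202.3] xaxis [-1.     0.015  0.001] z [-0.001 -0.001 -1.   ] j [ 0.6   0.38  0.19  1.38 -0.    0.61] t 22.2 w 0.0855
```

```bash
python3 -m inch '[[[0,0,0],[-0.0287,-0.1167,0],-1],[[0,0,0],[-0.0287,-0.1167,0],-1],[[0,0,0],[-0.0287,-0.1167,0],-1],[[0,0,0],[-0.0287,-0.1167,0],-1],[[0,0,0],[-0.0287,-0.1167,0],-1],[[0,0,0],[-0.0287,-0.1167,0],-1],[[0,0,0],[-0.0287,-0.1167,0],-1],[[0,0,0],[-0.0287,-0.1167,0],-1],[[0,0,0],[-0.0287,-0.1167,0],-1],[[0,0,0],[0,0,0],-1]]' >/dev/null
python3 -m inch '[[[0,0,0],[0,0,0],-1],[[0,0,0],[0,0,0],-1]]' >/dev/null
python3 d.py 542.5 2.5 54;python3 - <<'E'
from h import *
t=vision.camera("top")["img"];s=vision.camera("side")["img"]
cv2.imwrite("pics/a9.png",np.hstack([cv2.resize(t[240:340,90:250],(480,300)),cv2.resize(s[130:230,210:310],(300,300))])[:,:,::-1])
E
```

```text
total [ 0.003 -0.002  0.495] dist mm 149 eef [543.6   2.9 202.5] xaxis [-1.     0.014  0.001] z [-0.001  0.    -1.   ] j [0.   0.33 0.12 1.36 0.   0.02] t 23.2 w 0.0855
```

View pics/a9.png

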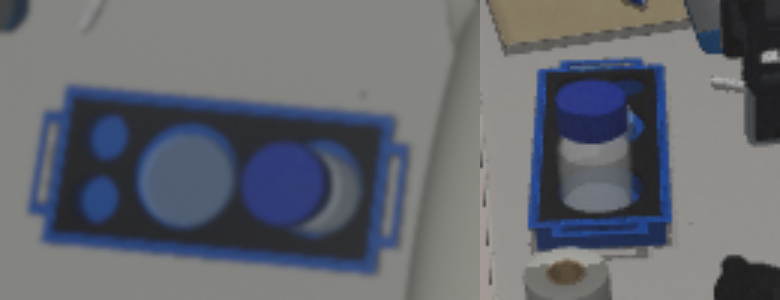

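The blue kit is in: the dish is flat at (187,178) with an even blue ring round it, and the bottle is in its pocket at (310,187). Next is the brown bottle.

```bash
python3 -m inch '[[[0,0,0],[0.003,-0.002,0.11],-1],[[0,0,0],[0,0,0.11],-1],[[0,0,0],[0,0,0.11],-1],[[0,0,0],[0,0,0.09],-1],[[0,0,0],[0,0,0.075],-1],[[0,0,0],[0,0,0],-1],[[0,0,0],[0,0,0],-1]]'
python3 -m inch '[[[0,0,0],[0,0,0],1],[[0,0,0],[0,0,0],1],[[0,0,0],[0,0,0],1],[[0,0,0],[0,0,0],1],[[0,0,0],[0,0,0],1]]'
python3 -m inch '[[[0,0,0],[0,0,-0.02],1],[[0,0,0],[0,0,-0.1],1],[[0,0,0],[0,0,-0.1],1],[[0,0,0],[0,0,-0.12],1],[[0,0,0],[0,0,-0.12],1],[[0,0,0],[0,0,-0.07],1],[[0,0,0],[0,0,0],1],[[0,0,0],[0,0,0],1]]'
python3 d.py 485.6 -376.6 205
```

```text
clock: 23.87
eef_pos: [0.5417, 0.0036, 0.0535]
tool_rot: [0.005, 1.0, 0.0, -0.002]
ft_force: [-0.0, 0.4, 0.5]
grip_width: 0.0849
grasp_force: 0.0
clock: 24.28
eef_pos: [0.5451, 0.0026, 0.0569]
tool_rot: [0.006, 1.0, 0.0, 0.003]
ft_force: [0.3, 0.8, 5.9]
grip_width: 0.0507
grasp_force: 61.9
clock: 24.95
eef_pos: [0.5439, 0.0021, 0.2152]
tool_rot: [0.006, 1.0, -0.0, 0.002]
ft_force: [-0.5, 0.5, -2.5]
grip_width: 0.0497
grasp_force: 62.8
total [ 0.179 -1.265  0.033] dist mm 383 eef [543.9   2.1 215.2] xaxis [-1.     0.012 -0.004] z [ 0.004 -0.    -1.   ] j [ 0.    0.32  0.14  1.38 -0.    0.02] t 24.9 w 0.0497
```

```bash
python3 -m inch '[[[0,0,0],[0.0163,-0.115,0],1],[[0,0,0],[0.0163,-0.115,0],1],[[0,0,0],[0.0163,-0.115,0],1],[[0,0,0],[0.0163,-0.115,0],1],[[0,0,0],[0.0163,-0.115,0],1],[[0,0,0],[0.0163,-0.115,0],1],[[0,0,0],[0.0163,-0.115,0],1],[[0,0,0],[0.0163,-0.115,0],1],[[0,0,0],[0.0163,-0.115,0],1],[[0,0,0],[0.0163,-0.115,0],1]]' >/dev/null
python3 -m inch '[[[0,0,0],[0.0163,-0.115,0],1],[[0,0,0],[0,0,0.1],1],[[0,0,0],[0,0,0.1],1],[[0,0,0],[0,0,0.1],1],[[0,0,0],[0,0,0.08],1],[[0,0,0],[0,0,0],1],[[0,0,0],[0,0,0],1],[[0,0,0],[0,0,0],1]]'
python3 d.py 485.6 -376.6 62
```

```text
clock: 26.45
eef_pos: [0.4849, -0.3767, 0.0997]
tool_rot: [0.006, 1.0, -0.0, -0.0]
ft_force: [1.5, -0.0, -1.6]
grip_width: 0.0498
grasp_force: 63.3
total [-0.002  0.     0.126] dist mm 38 eef [ 484.9 -376.7   99.7] xaxis [-1.     0.012  0.   ] z [-0. -0. -1.] j [-0.66  0.53  0.14  1.19 -0.   -0.65] t 26.4 w 0.0498
```

```bash
python3 -m inch '[[[0,0,0],[-0.002,0,0.04],1],[[0,0,0],[0,0,0.05],1],[[0,0,0],[0,0,0.03],1],[[0,0,0],[0,0,0],1],[[0,0,0],[0,0,0],1],[[0,0,0],[0,0,0],1]]'; python3 -m inch '[[[0,0,0],[0,0,0.011],1],[[0,0,0],[0,0,0],1],[[0,0,0],[0,0,0],1],[[0,0,0],[0,0,0],1]]'
```

```text
clock: 26.95
eef_pos: [0.486, -0.377, 0.0645]
tool_rot: [0.006, 1.0, -0.0, 0.001]
ft_force: [-0.1, 0.7, -1.7]
grip_width: 0.0501
grasp_force: 64.2
clock: 27.28
eef_pos: [0.4862, -0.3771, 0.061]
tool_rot: [0.006, 1.0, -0.001, 0.001]
ft_force: [0.3, 1.5, 2.0]
grip_width: 0.0499
grasp_force: 64.5
```

```bash
python3 -m inch '[[[0,0,0],[0,0,0],-1],[[0,0,0],[0,0,0],-1],[[0,0,0],[0,0,0],-1],[[0,0,0],[0,0,0],-1],[[0,0,0],[0,0,-0.05],-1],[[0,0,0],[0,0,-0.13],-1],[[0,0,0],[0,0,-0.13],-1],[[0,0,0],[0,0,-0.13],-1],[[0,0,0],[0,0,0],-1]]'
python3 d.py 546 102 190
python3 - <<'E'
from h import *
c=vision.camera("top"); s=vision.camera("side")
for z in (0,.03,.06,.09): print("hotplate front",z,ray(c,262,239,z).round(3), ray(c,210,236,z).round(3))
# vial cap in side view now that the brown bottle is gone
hsv=cv2.cvtColor(s["img"],cv2.COLOR_RGB2HSV); k=big(roi(hsv[...,2]<75,280,200,312,245)); x,y,w,h=cv2.boundingRect(k)
u,v=x+(w-1)/2,y+h/3; print("side vial",(x,y,w,h),ray(s,u,v,.040), "pred top",proj(s,(.5463,.1019,.044)))
cv2.imwrite("pics/b0.png",np.hstack([cv2.resize(s["img"][160:290,270:400],(400,400)),cv2.resize(s["img"][320:480,230:390],(400,400))])[:,:,::-1])
E
```

```text
clock: 28.03
eef_pos: [0.489, -0.3795, 0.2016]
tool_rot: [0.006, 1.0, -0.005, 0.006]
ft_force: [1.0, 0.1, 0.7]
grip_width: 0.0852
grasp_force: 0.0
total [-0.171  1.608  0.025] dist mm 485 eef [ 489.  -379.5  201.6] xaxis [-1.     0.012 -0.012] z [ 0.012 -0.01  -1.   ] j [-0.66  0.47  0.32  1.41 -0.   -0.65] t 28.0 w 0.0852
hotplate front 0 [0.597 0.103] [0.604 0.212]
hotplate front 0.03 [0.591 0.1  ] [0.599 0.206]
hotplate front 0.06 [0.586 0.096] [0.593 0.199]
hotplate front 0.09 [0.58  0.093] [0.587 0.193]
side vial (280, 219, 32, 26) [0.54356284 0.07237269] pred top [294.41847711 217.22111307]
```

View pics/b0.png

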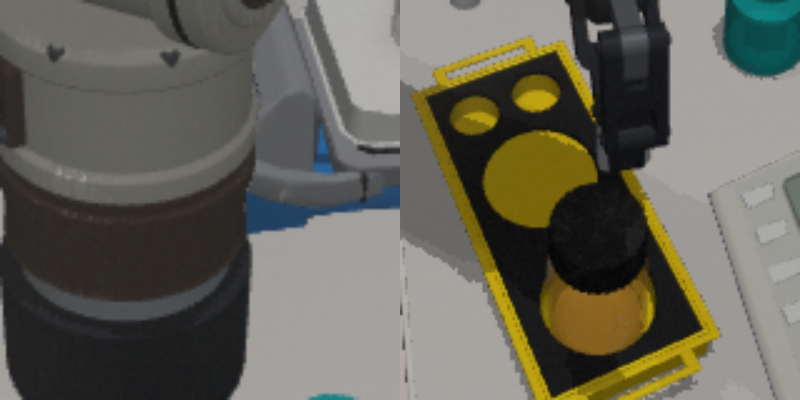

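The brown bottle is upright in the yellow bottle pocket at (598,300), with a yellow crescent round its foot. Now I'll go to the vial.

```bash
python3 -m inch '[[[0,0,0],[-0.0122,0.115,0],-1],[[0,0,0],[-0.0122,0.115,0],-1],[[0,0,0],[-0.0122,0.115,0],-1],[[0,0,0],[-0.0122,0.115,0],-1],[[0,0,0],[-0.0122,0.115,0],-1],[[0,0,0],[-0.0122,0.115,0],-1],[[0,0,0],[-0.0122,0.115,0],-1],[[0,0,0],[-0.0122,0.115,0],-1],[[0,0,0],[-0.0122,0.115,0],-1],[[0,0,0],[-0.0122,0.115,0],-1]]' >/dev/null
python3 -m inch '[[[0,0,0],[-0.0122,0.115,0],-1],[[0,0,0],[-0.0122,0.115,0],-1],[[0,0,0],[-0.0122,0.115,0],-1],[[0,0,0],[-0.0122,0.115,0],-1],[[0,0,0],[0,0,0.1],-1],[[0,0,0],[0,0,0.1],-1],[[0,0,0],[0,0,0.1],-1],[[0,0,0],[0,0,0.1],-1],[[0,0,0],[0,0,0],-1],[[0,0,0],[0,0,0],-1]]'
python3 d.py 546 102 5
```

```text
clock: 29.8
eef_pos: [0.5393, 0.1052, 0.0692]
tool_rot: [0.006, 1.0, -0.001, -0.004]
ft_force: [-0.1, -0.4, -0.9]
grip_width: 0.0853
grasp_force: 0.0
total [-0.024 -0.01   0.214] dist mm 65 eef [539.3 105.2  69.2] xaxis [-1.     0.012  0.008] z [-0.008 -0.002 -1.   ] j [ 0.19  0.44 -0.08  1.05 -0.    0.2 ] t 29.8 w 0.0853
```

```bash
python3 -m inch '[[[0,0,0],[-0.013,-0.01,0.07],-1],[[0,0,0],[0,0,0.07],-1],[[0,0,0],[0,0,0.06],-1],[[0,0,0],[0,0,0],-1],[[0,0,0],[0,0,0],-1],[[0,0,0],[0,0,0],-1],[[0,0,0],[0,0,0],-1]]'
python3 d.py 546 102 5
```

```text
clock: 30.38
eef_pos: [0.5481, 0.103, 0.0142]
tool_rot: [0.006, 1.0, 0.0, 0.002]
ft_force: [-0.3, 0.9, 0.2]
grip_width: 0.0855
grasp_force: 0.0
total [ 0.007 -0.003  0.031] dist mm 10 eef [548.1 103.   14.2] xaxis [-1.     0.012 -0.004] z [ 0.004  0.001 -1.   ] j [ 0.19  0.5  -0.14  0.92  0.    0.2 ] t 30.4 w 0.0855
```

```bash
python3 -m inch '[[[0,0,0],[0.005,-0.003,0.028],-1],[[0,0,0],[0,0,0],-1],[[0,0,0],[0,0,0],1],[[0,0,0],[0,0,0],1],[[0,0,0],[0,0,0],1],[[0,0,0],[0,0,0],1],[[0,0,0],[0,0,0],1],[[0,0,0],[0,0,0],1],[[0,0,0],[0,0,0],1],[[0,0,0],[0,0,0],1]]'
```

```text
clock: 31.22
eef_pos: [0.5448, 0.1019, 0.0038]
tool_rot: [0.006, 1.0, 0.0, 0.0]
ft_force: [0.3, -0.5, 1.3]
grip_width: 0.0161
grasp_force: 58.4
```

```bash
python3 -m inch '[[[0,0,0],[0,0,-0.02],1],[[0,0,0],[0,0,-0.1],1],[[0,0,0],[0,0,-0.12],1],[[0,0,0],[0,0,-0.12],1],[[0,0,0],[0,0,-0.12],1],[[0,0,0],[0,0,0],1],[[0,0,0],[0,0,0],1]]'
python3 d.py 472.5 -230.6 140
```

```text
clock: 31.8
eef_pos: [0.5468, 0.1022, 0.1509]
tool_rot: [0.006, 1.0, 0.001, 0.003]
ft_force: [1.2, -1.2, -0.5]
grip_width: 0.0157
grasp_force: 58.5
total [ 0.235 -1.112  0.033] dist mm 341 eef [546.8 102.2 150.9] xaxis [-1.     0.012 -0.007] z [ 0.007  0.001 -1.   ] j [ 0.18  0.37  0.04  1.23 -0.    0.2 ] t 31.8 w 0.0157
```

```bash
python3 -m inch '[[[0,0,0],[0.0235,-0.111,0],1],[[0,0,0],[0.0235,-0.111,0],1],[[0,0,0],[0.0235,-0.111,0],1],[[0,0,0],[0.0235,-0.111,0],1],[[0,0,0],[0.0235,-0.111,0],1],[[0,0,0],[0.0235,-0.111,0],1],[[0,0,0],[0.0235,-0.111,0],1],[[0,0,0],[0.0235,-0.111,0],1],[[0,0,0],[0.0235,-0.111,0],1],[[0,0,0],[0.0235,-0.111,0],1]]' >/dev/null
python3 -m inch '[[[0,0,0],[0,0,0.08],1],[[0,0,0],[0,0,0.1],1],[[0,0,0],[0,0,0.1],1],[[0,0,0],[0,0,0.06],1],[[0,0,0],[0,0,0],1],[[0,0,0],[0,0,0],1],[[0,0,0],[0,0,0],1],[[0,0,0],[0,0,0],1]]'
python3 d.py 472.5 -230.6 8
python3 - <<'E'
from h import *
s=vision.camera("side")
cv2.imwrite("pics/b1.png",cv2.resize(s["img"][300:400,220:340],(720,600),interpolation=cv2.INTER_CUBIC)[:,:,::-1])
E
```

```text
clock: 33.3
eef_pos: [0.4714, -0.2308, 0.047]
tool_rot: [0.006, 1.0, -0.001, 0.001]
ft_force: [0.1, -0.2, 0.6]
grip_width: 0.016
grasp_force: 58.6
total [-0.003  0.001  0.13 ] dist mm 39 eef [ 471.4 -230.8   47. ] xaxis [-1.     0.012 -0.002] z [ 0.002 -0.001 -1.   ] j [-0.46  0.41 -0.19  0.96 -0.   -0.44] t 33.3 w 0.016
```

View pics/b1.png

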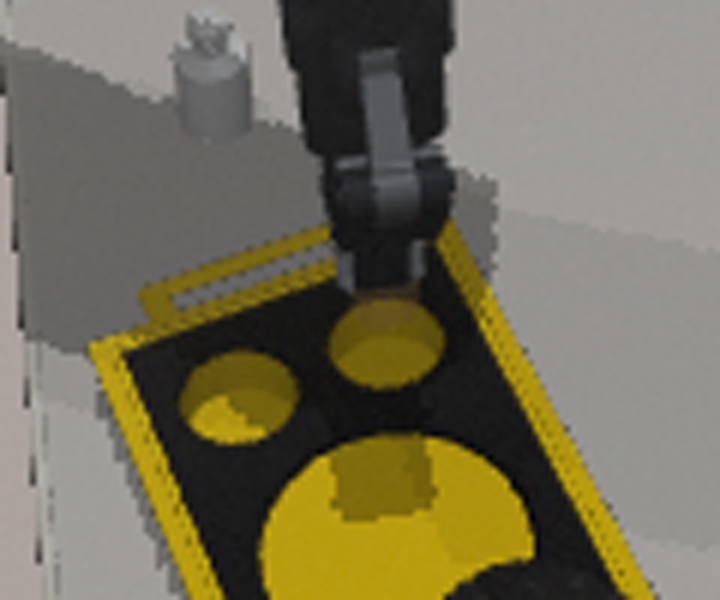

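The vial hangs at (388,300), in line with the right small pocket at (387,342). I'll lower it and watch the force.

```bash
python3 -m inch '[[[0,0,0],[-0.003,0,0.04],1],[[0,0,0],[0,0,0.04],1],[[0,0,0],[0,0,0.03],1],[[0,0,0],[0,0,0],1],[[0,0,0],[0,0,0],1],[[0,0,0],[0,0,0],1]]'; python3 -m inch '[[[0,0,0],[0,0,0.01],1],[[0,0,0],[0,0,0.01],1],[[0,0,0],[0,0,0],1],[[0,0,0],[0,0,0],1]]'
python3 - <<'E'
from h import *
s=vision.camera("side")
for z in (.004,.026): print(proj(s,(.4725,-.2306,z)))
cv2.imwrite("pics/b2.png",cv2.resize(s["img"][300:400,220:340],(720,600),interpolation=cv2.INTER_CUBIC)[:,:,::-1])
E
```

```text
clock: 33.85
eef_pos: [0.4717, -0.2305, 0.0134]
tool_rot: [0.006, 1.0, -0.0, 0.001]
ft_force: [0.1, 0.1, -0.7]
grip_width: 0.0161
grasp_force: 58.6
clock: 34.18
eef_pos: [0.4722, -0.2308, 0.0077]
tool_rot: [0.006, 1.0, -0.0, 0.001]
ft_force: [-0.2, 0.1, 3.8]
grip_width: 0.0163
grasp_force: 59.2
[283.70021829 365.25778536]
[283.29255431 357.1196393 ]
```

```bash
python3 -m inch '[[[0,0,0],[0,0,0],-0.2],[[0,0,0],[0,0,0],-0.2],[[0,0,0],[0,0,0],-0.2],[[0,0,0],[0,0,-0.04],-0.5],[[0,0,0],[0,0,-0.08],-1],[[0,0,0],[0,0,-0.12],-1],[[0,0,0],[0,0,-0.12],-1],[[0,0,0],[0,0,0],-1],[[0,0,0],[0,0,0],-1]]'; python3 d.py 438.4 -121.5 70;  python3 - <<'E'
from h import *
s=vision.camera("side"); t=vision.camera("top")
cv2.imwrite("pics/b3.png",np.hstack([cv2.resize(s["img"][290:390,220:320],(400,400)),cv2.resize(t["img"][270:340,360:430],(400,400))])[:,:,::-1])
E
```

```text
clock: 34.98
eef_pos: [0.473, -0.2312, 0.1169]
tool_rot: [0.006, 1.0, -0.001, 0.003]
ft_force: [-0.3, -0.6, -0.1]
grip_width: 0.0851
grasp_force: 0.0
total [0.12  0.365 0.155] dist mm 124 eef [ 473.  -231.2  116.9] xaxis [-1.     0.012 -0.005] z [ 0.005 -0.002 -1.   ] j [-0.45  0.34 -0.09  1.13  0.   -0.44] t 35.0 w 0.0851
```

View pics/b3.png

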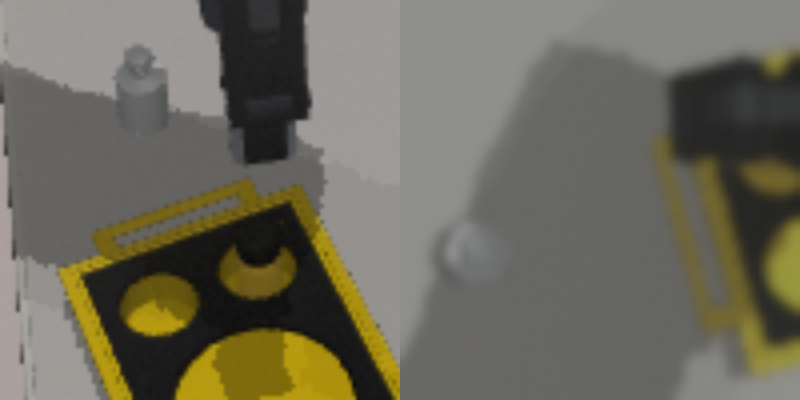

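The vial stands in its pocket at (260,250), and the weight is still at its place (knob at about (255,305) in the full side view). Now the weight.

```bash
python3 -m inch '[[[0,0,0],[0.028,0.0905,0],-1],[[0,0,0],[0.028,0.0905,0],-1],[[0,0,0],[0.028,0.0905,0],-1],[[0,0,0],[0.028,0.0905,0],-1],[[0,0,0],[0,0,0.1],-1],[[0,0,0],[0,0,0.1],-1],[[0,0,0],[0,0,0.1],-1],[[0,0,0],[0,0,0],-1],[[0,0,0],[0,0,0],-1],[[0,0,0],[0,0,0],-1]]'; python3 d.py 439.5 -122.5 5
```

```text
clock: 35.92
eef_pos: [0.4387, -0.1214, 0.0247]
tool_rot: [0.006, 1.0, 0.0, -0.0]
ft_force: [-0.2, 0.1, 0.2]
grip_width: 0.0854
grasp_force: 0.0
total [-0.003 -0.004  0.066] dist mm 20 eef [ 438.7 -121.4   24.7] xaxis [-1.     0.012  0.001] z [-0.001  0.    -1.   ] j [-0.27  0.33 -0.4   0.84  0.   -0.26] t 35.9 w 0.0854
```

```bash
python3 -m inch '[[[0,0,0],[-0.003,-0.004,0.04],-1],[[0,0,0],[0,0,0.025],-1],[[0,0,0],[0,0,0],-1],[[0,0,0],[0,0,0],1],[[0,0,0],[0,0,0],1],[[0,0,0],[0,0,0],1],[[0,0,0],[0,0,0],1],[[0,0,0],[0,0,0],1],[[0,0,0],[0,0,0],1],[[0,0,0],[0,0,0],1]]'
python3 -m inch '[[[0,0,0],[0,0,0],1],[[0,0,0],[0,0,-0.02],1],[[0,0,0],[0,0,-0.1],1],[[0,0,0],[0,0,-0.12],1],[[0,0,0],[0,0,-0.08],1],[[0,0,0],[0,0,0],1],[[0,0,0],[0,0,0],1]]'; python3 d.py 431.7 -240.3 50
```

```text
clock: 36.75
eef_pos: [0.4401, -0.1225, 0.0056]
tool_rot: [0.006, 1.0, 0.0, 0.0]
ft_force: [-0.4, 1.5, 3.7]
grip_width: 0.0193
grasp_force: 58.3
clock: 37.33
eef_pos: [0.4408, -0.1229, 0.1025]
tool_rot: [0.006, 1.0, -0.001, 0.002]
ft_force: [-0.7, 0.1, -1.8]
grip_width: 0.0191
grasp_force: 58.6
total [ 0.026 -0.391  0.175] dist mm 129 eef [ 440.8 -122.9  102.5] xaxis [-1.     0.012 -0.003] z [ 0.003 -0.001 -1.   ] j [-0.27  0.23 -0.29  1.04 -0.   -0.26] t 37.3 w 0.0191
```

```bash
python3 -m inch '[[[0,0,0],[0.007,-0.098,0],1],[[0,0,0],[0.007,-0.098,0],1],[[0,0,0],[0.006,-0.098,0],1],[[0,0,0],[0.006,-0.097,0],1],[[0,0,0],[0,0,0.08],1],[[0,0,0],[0,0,0.09],1],[[0,0,0],[0,0,0],1],[[0,0,0],[0,0,0],1],[[0,0,0],[0,0,0],1],[[0,0,0],[0,0,0],1]]'; python3 d.py 431.7 -240.3 11
```

```text
clock: 38.17
eef_pos: [0.4313, -0.2398, 0.0511]
tool_rot: [0.006, 1.0, -0.0, 0.001]
ft_force: [0.5, -0.3, -1.4]
grip_width: 0.0192
grasp_force: 58.8
total [-0.001 -0.002  0.134] dist mm 40 eef [ 431.3 -239.8   51.1] xaxis [-1.     0.011 -0.001] z [ 0.001 -0.001 -1.   ] j [-0.51  0.35 -0.27  0.94 -0.   -0.5 ] t 38.2 w 0.0192
```

```bash
python3 -m inch '[[[0,0,0],[-0.001,-0.002,0.04],1],[[0,0,0],[0,0,0.05],1],[[0,0,0],[0,0,0.04],1],[[0,0,0],[0,0,0],1],[[0,0,0],[0,0,0],1],[[0,0,0],[0,0,0],1]]'; python3 -m inch '[[[0,0,0],[0,0,0.01],1],[[0,0,0],[0,0,0],1],[[0,0,0],[0,0,0],1],[[0,0,0],[0,0,0],1]]'
```

```text
clock: 38.67
eef_pos: [0.4319, -0.2407, 0.0125]
tool_rot: [0.006, 1.0, -0.001, 0.001]
ft_force: [0.0, 0.3, -1.5]
grip_width: 0.0193
grasp_force: 58.8
clock: 39.0
eef_pos: [0.4324, -0.2411, 0.0096]
tool_rot: [0.006, 1.0, -0.001, 0.002]
ft_force: [0.5, 1.1, 6.5]
grip_width: 0.0191
grasp_force: 59.4
```

Contact came at the expected height. I'll release, retreat clear and do the final check.

```bash
python3 -m inch '[[[0,0,0],[0,0,0],-0.2],[[0,0,0],[0,0,0],-0.2],[[0,0,0],[0,0,0],-0.2],[[0,0,0],[0,0,-0.04],-0.5],[[0,0,0],[0,0,-0.08],-1],[[0,0,0],[0,0,-0.12],-1],[[0,0,0],[0,0,-0.13],-1],[[0,0,0],[0,0,-0.13],-1],[[0,0,0],[0.03,0.11,-0.04],-1],[[0,0,0],[0.03,0.11,0],-1]]'; python3 -m inch '[[[0,0,0],[0.03,0.11,0],-1],[[0,0,0],[0.03,0.11,0],-1],[[0,0,0],[0.03,0.11,0],-1],[[0,0,0],[0.03,0.11,0],-1],[[0,0,0],[0,0,0],-1],[[0,0,0],[0,0,0],-1],[[0,0,0],[0,0,0],-1]]'
python3 - <<'E'
from h import *
s=vision.camera("side"); t=vision.camera("top")
a=cv2.resize(s["img"][140:480,200:400],(353,600)); b=cv2.resize(t["img"][230:350,380:540],(440,330)); c=cv2.resize(t["img"][280:345,90:330],(440,119)); 
cv2.imwrite("pics/b4.png",np.hstack([a,np.vstack([b,c,np.zeros((151,440,3),np.uint8)])])[:,:,::-1])
E
```

```text
clock: 39.83
eef_pos: [0.4165, -0.1757, 0.1742]
tool_rot: [0.008, 1.0, -0.002, 0.004]
ft_force: [0.7, 0.6, -1.1]
grip_width: 0.0851
grasp_force: 0.0
clock: 40.42
eef_pos: [0.3794, -0.0419, 0.1701]
tool_rot: [0.006, 1.0, -0.0, 0.0]
ft_force: [-0.7, 0.6, -0.9]
grip_width: 0.0847
grasp_force: 0.0
```

View pics/b4.png

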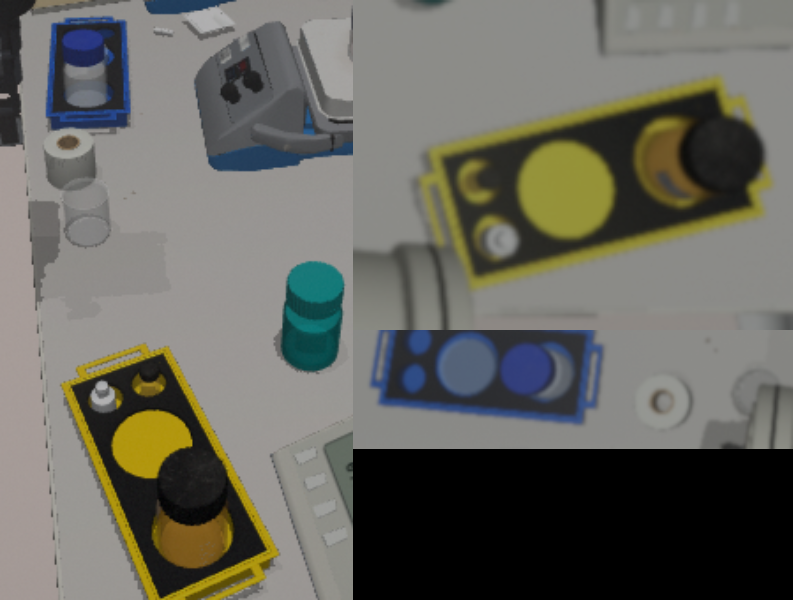

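The final view shows all five items upright in their pockets: weight at (103,395), vial at (149,378), brown bottle at (192,510), and the blue bottle and dish in the blue tray. The beaker and the film roll have not been moved.

```bash
python3 -c "
from workcell import workorder
print(workorder.job_done())"
```

```text
the job is handed in; nothing more can be done
None
```

Both kits are made up and handed in at about 40 s: all five items stand upright in their own pockets, and the beaker, film roll and look-alikes were left where they were; the first grips on the blue bottle and the dish slipped off and were redone with no visible effect.

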